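Swing out the leg of a tilting lamp stand and hold its column upright

ROBOT

A 7-joint arm with a two-finger parallel gripper is mounted at the origin on the work surface. World frame = base frame: x ahead of the robot, y to its left, z up, the work surface at z = 0. Lengths are in m, angles in rad, forces in N, time in s.
With the tool pointing down it reaches from about 0.425 to 0.875 m from the base axis. Payload 4.7 kg.
Tool frame: the origin (TCP) lies at the very end of the fingers, on their centre line; the grasp point (between the pads) lies 19 mm behind it (arm.tcp_to_grasp is the distance from the TCP to the grasp point, in m); z points along the fingers, y is the direction in which the jaws open and shut (so a half turn about z gives the same grasp; the last joint's range is limited). The gripper opens to 85 mm and grips with 20 to 120 N. Pads are 22 mm wide; open, the fingers measure 114 mm over their backs; the gripper's body (76 mm by 85 mm) begins 54 mm behind the grasp point. The pads swing forward as they close: fully open they stand 13 mm farther back than shut.
Start: joints at [1.329, 0.321, -0.07, 1.45, 0.023, 1.371, -0.057], TCP at [0.164, -0.629, 0.231] pointing down, gripper open.
Joint ranges: [-2.86, 2.86], [-0.3, 2.09], [-1.38, 1.24], [0.06, 2.45], [-1.56, 4.7], [0.09, 2.05], [-2.69, 2.69]. Speed limits (rad/s): [2.57, 2.57, 3.14, 3.14, 3.14, 3.14, 3.14].

INTERFACE

Orientations are given as a 3x3 rotation matrix whose columns are the frame's x, y, z axes.
In Python, from bench import sense, camera, order, arm gives the robot as it stands. The module is installed in compiled form; this text tells all that it offers.
- The arm moves only by the shell command python3 -m pendant 'ROWS' [FORCE]. ROWS is JSON, one flat list of numbers, 5 for each row, row after row: the opening in per cent of the stroke, from 0 (shut) to 100 (fully open), then the shift along the tool's x, y, z in m, then the turn about the tool's z in degrees. A call has 1 to 10 rows; each row shifts and turns the commanded pose from where the row before left it, along the tool's axes as they then stand; what a row does not reach is not made up. A row lasts 1/12 s, in which the tool goes at most 41.7 mm and 7.16 degrees, less where a joint would pass 70% of its speed; a pose out of reach is approached as far as the arm can. A call is refused whole if a number of a shift passes 0.0417 or a number of a turn 7.16, either way. A call with a gripper value outside its range is refused whole. The fingers move at their own pace and stop on an object; FORCE is the grip in N (left out, the last holds). Time passes only in rows, so rows that do not move let the fingers close. It gives the time, the measured TCP pose, the force and the opening at its end, in the units of the state.
- sense(): the state, without advancing time (a new reading comes with each control period).
- camera(name): name is "side" or "top" or "wrist"; returns a dict with "frame" (480x640x3 uint8, blue, green, red), "depth" (480x640 float32, m along the optical axis (not along the pixel's ray), 0 where there is no reading), "K" (3x3 intrinsics, pixels), "dist" ([k1, k2, p1, p2, k3] as OpenCV has them; the pictures are not rectified), "position" and "attitude" of the camera in the world. Camera axes: x right, y down, z forward; pixel columns grow to the right and rows downward; lengths in m; the calibration is good to about 2 mm. A picture is of the moment at which its call begins.
- order.job_done(): hands the job in, once; it reports no verdict.
The state is a dict: "time_s": time; "joint_positions": joint angles; "joint_vel": joint speeds; "joint_torque": joint torques, N m; "tcp_pos": TCP position; "eef_rot": TCP orientation; "ft_force": force on the tool from outside, world axes, zero at the start; "torque": the same for the moment, N m; "gripper_width": finger opening in m.
Only numpy, scipy, OpenCV 4.12 (cv2) and the standard library are available. Lean on these libraries where they do the work, as an engineer would, in place of code of your own. Each camera call takes 0.05 s, during which the arm holds its last target. There are 200 camera calls.

TASK

The examination lamp's column has tipped over onto its rest. Leaving the column on the rest, flip its folded prop leg over centre and all the way down; then take the column by the grip bar at its top, bring it upright and finish holding it there by the bar, with the leg still down, so that a colleague can tighten the hub. The column falls back if let go, so the program ends while still gripping; leave the other things on the desk where they are.

Things in the scene. Friction and masses are not known exactly. Their poses are not given: they have to be found in the camera images.
- stand: Fixed steel foot of the lamp stand: plate 190 x 84 x 8 mm with two hub cheeks and, 71 mm along its +x, a 117 mm tall rest post that the column leans on. Origin on the desk, below the hub. Its x axis points the way the column tips (within 26 degrees of world x), y is parallel to the hub's hinge, z up.
- hub (a point): Hinge of the column in the foot, 35 mm above the desk, axis along the stand's y.
- column (a joint): Tilt of the column about the hub, rad: 0 = upright, positive = tipped to the stand's +x. Starts on its rest (0.42), can pass upright to -0.11. Grey post 26 mm square, 0.7 to 1.1 kg; lamp tube 48 mm thick sticks out 136 mm to +x, 141 to 189 mm above the hub. It always tips back onto the rest if let go; about 1 to 1.5 N at the grip bar holds it upright.
- grip_bar (a point): On the axis of the black round grip bar across the column's top, 250 mm from the hub along the column and 50 mm to the -y side of its middle. Bar 14 mm in diameter, along the stand's y, from 100 mm on the -y side to 13 mm on the +y side of the column's middle. Axes as the column: z along it, x towards the lamp.
- leg_pivot (a point): Pivot of the prop leg on the column's +y side: 75 mm from the hub along the column and 34 mm to the +y side, axis along the stand's y.
- leg (a joint): Swing of the prop leg, rad: 0 = folded, its toe 0.35 rad from the column's axis towards the lamp; grows as the toe swings up, over the pivot, to the stand's -x side and down; 2.9 = fully down at its stop. It turns freely (under 2 N at the toe): its weight (0.16 kg) keeps it folded up to about 0.77 (toe above pivot), then carries it down; past 1.2 it goes fully down if let go.
- toe_bar (a point): Middle of the leg's toe: black rubber-covered round bar 12 mm in diameter, 76 mm long, along the stand's y, sticking out to the +y side at the leg's end, 115 mm from the pivot. This point is on the bar's axis, 46 mm to the +y side of the leg's pivot. Axes as the leg: z from pivot to toe.
- eyepiece: Bystander: black eyepiece, 38 mm in diameter, 55 mm tall, standing on the desk; origin at its underside.
- lens_ring: Bystander: bare metal ring, 52 mm in diameter, 14 mm tall; origin at its underside.
- bottle: Bystander: small brown glass bottle, 42 mm in diameter, 95 mm tall; origin at its underside.
- mug: Bystander: white mug, 80 mm in diameter, 90 mm tall; origin at its underside.
- screwdriver: Bystander: screwdriver 160 mm long lying on the desk along its own x.
- book: Bystander: blue book lying flat, 150 x 105 x 26 mm; origin at the middle of its underside.

How it is judged:
By the outcome, as a careful person would: the job done as asked, in the order asked, and still so for the second after the job is handed in, while the arm keeps its last pose, push and grip.
It also fails if it takes over 48 s, if anything falls off the work surface, if the arm or the gripper's body presses on something with over 40 N, if the wrist force passes 120 N, or if a joint passes its speed limit or range.

## Working session

There is one attempt and no reset: what is moved stays moved. The work goes in short steps, Python scripts to look and compute and a shell command to move; the robot and the scene stay as the last step left them, time stands still between calls to the robot, and variables do not carry over. Pictures are saved under pics/ and viewed, about 8 in all and at most 12, crops included, and the job is handed in when it is done.

```bash
mkdir -p pics
cat > h.py <<'E'
import numpy as np, cv2
from bench import sense, camera, order, arm
np.set_printoptions(precision=4,suppress=True)
def ray(c,u,v):
    p=cv2.undistortPoints(np.array([[[u,v]]],float),np.array(c["K"]),np.array(c["dist"]))[0,0]
    return np.array([p[0],p[1],1.])
def pt(c,u,v,d=None):
    if d is None:
        w=c["depth"][int(v)-1:int(v)+2,int(u)-1:int(u)+2]; d=np.median(w[w>0]) if (w>0).any() else 0
    return np.array(c["position"])+np.array(c["attitude"])@(ray(c,u,v)*d)
def plane(c,u,v,z):
    r=np.array(c["attitude"])@ray(c,u,v); p=np.array(c["position"]); return p+r*(z-p[2])/r[2]
def cloud(c):
    v,u=np.mgrid[0:480,0:640]
    p=cv2.undistortPoints(np.stack([u,v],-1).reshape(-1,1,2).astype(float),np.array(c["K"]),np.array(c["dist"]))[:,0]
    d=c["depth"].reshape(-1,1)
    P=np.hstack([p*d,d])@np.array(c["attitude"]).T+np.array(c["position"])
    P[d[:,0]==0]=np.nan
    return P.reshape(480,640,3)
E
python3 - <<'E'
from h import *
import pickle
s=sense(); print({k:np.array(v) for k,v in s.items()})
for n in("side","top"):
    c=camera(n); cv2.imwrite(f"pics/{n}0.png",c["frame"]); pickle.dump(c,open(n+"0.pkl","wb"))
    print(n,np.array(c["position"]),np.array(c["attitude"]))
E
```

```text
{'time_s': array(0.), 'joint_positions': array([ 1.3291,  0.3218, -0.0701,  1.4517,  0.0226,  1.3708, -0.0569]), 'joint_vel': array([-0.0016, -0.0011,  0.0008, -0.0007, -0.0013, -0.0014,  0.0001]), 'joint_torque': array([ -0.0005, -49.3589,  -0.3827, -31.4337,   0.0128,   0.0115,
         0.    ]), 'tcp_pos': array([ 0.1643, -0.6283,  0.2302]), 'eef_rot': array([[ 0.9675,  0.253 , -0.0006],
       [ 0.253 , -0.9675,  0.0018],
       [-0.0001, -0.0019, -1.    ]]), 'ft_force': array([-0.6725,  0.1839,  0.1004]), 'torque': array([-0.0154, -0.0351,  0.048 ]), 'gripper_width': array(0.0855)}
side [ 0.2404 -0.7752  0.8118] [[ 0.9208 -0.2239  0.3193]
 [-0.3899 -0.5434  0.7434]
 [ 0.0071 -0.809  -0.5877]]
top [0.5322 0.0477 1.0441] [[-0.0128 -0.9962  0.0864]
 [-0.9998  0.0114 -0.0172]
 [ 0.0162 -0.0866 -0.9961]]
```

View pics/side0.png

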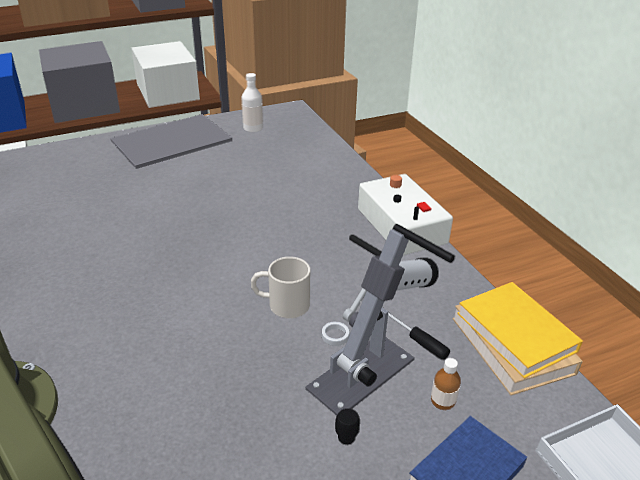

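View pics/top0.png

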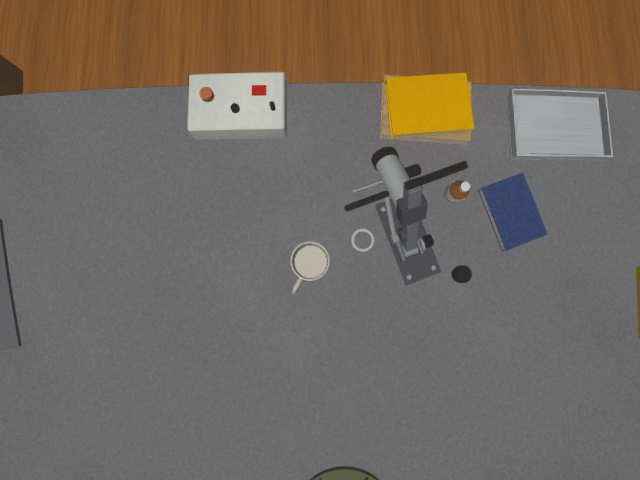

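The side view shows the tipped column: the grip bar runs (400,230)–(452,260) and the toe bar (350,237)–(378,252), with the lamp at (415,272). In the top view the toe bar is (347,208)–(388,196), the grip bar (420,183)–(467,164), and the foot plate's screws are at (383,209), (409,277) and (433,268).

Run:
```python
from h import *
import pickle
c=pickle.load(open("top0.pkl","rb")); P=cloud(c); g=c["frame"].max(2)
s=pickle.load(open("side0.pkl","rb")); Q=cloud(s); gs=s["frame"].max(2)
def bar(P,g,box,zmin,rad):
    u0,u1,v0,v1=box; m=np.zeros(g.shape,bool); m[v0:v1,u0:u1]=1
    m&=(g<60)&(P[...,2]>zmin)
    X=P[m]; o=np.median(X,0); X=X[np.linalg.norm(X-o,axis=1)<.09]
    o=X.mean(0); d=np.linalg.svd(X-o)[2][0]; t=(X-o)@d
    print(len(X),"mean",o,"dir",d,"yaw of x",np.degrees(np.arctan2(d[1],d[0]))%180-90,"len",np.ptp(t),"ends",o+d*t.min(),o+d*t.max())
bar(P,g,(342,390,190,215),.1,0); bar(P,g,(418,470,158,190),.15,0)
bar(Q,gs,(345,385,232,256),.1,0); bar(Q,gs,(405,456,228,264),.15,0)
print("screws",[plane(c,*p,.008) for p in((383,209),(409,277),(433,268))])
print("eyep",pt(c,461,274),"bottle",pt(c,463,187),"mug",plane(c,310,261,.09),"ring",plane(c,362,240,.014))
# plate: dark grey at z 4..14mm
m=(abs(P[...,2]-.008)<.005)&(g<75); m[:190]=0;m[290:]=0;m[:,:370]=0;m[:,445:]=0
n,l,st,ct=cv2.connectedComponentsWithStats(m.astype(np.uint8)); i=1+st[1:,4].argmax()
X=P[l==i][:,:2].astype(np.float32); print("plate",len(X),cv2.minAreaRect(X*1000))
```

```text
255 mean [ 0.6638 -0.0432  0.1905] dir [-0.3409  0.9401 -0.0017] yaw of x 19.93096313637399 len 0.08506537540342371 ends [ 0.6783 -0.0833  0.1905] [ 0.6493 -0.0034  0.1904]
380 mean [ 0.6977 -0.1634  0.2684] dir [-0.3452  0.9385  0.001 ] yaw of x 20.19304010314319 len 0.09159038537189719 ends [ 0.7137 -0.207   0.2684] [ 0.6821 -0.1211  0.2685]
205 mean [ 0.6629 -0.0417  0.189 ] dir [ 0.293  -0.955   0.0468] yaw of x 17.053964724901093 len 0.09061271518607385 ends [ 0.6525 -0.0077  0.1874] [ 0.679  -0.0942  0.1916]
405 mean [ 0.6993 -0.1693  0.2656] dir [ 0.3464 -0.938  -0.013 ] yaw of x 20.26903226456733 len 0.09093909707534654 ends [ 0.683  -0.1253  0.2662] [ 0.7145 -0.2106  0.2651]
screws [array([ 0.6723, -0.0991,  0.008 ]), array([ 0.5213, -0.1531,  0.008 ]), array([ 0.5402, -0.2072,  0.008 ])]
eyep [ 0.5261 -0.2554  0.0559] bottle [ 0.7052 -0.2548  0.0943] mug [0.5572 0.0625 0.09  ] ring [ 0.6036 -0.0504  0.014 ]
plate 1 ((661.6489868164062, -90.30608367919922), (0.0, 0.0), 0.0)
```

Heights and yaw agree with the model: the bar tops measure 0.268 and 0.190 against 0.270 and 0.192 expected. Stand yaw is about 20° and the hub is near (0.584,-0.150). Next I rise and turn so the jaws open along the stand's x.

```bash
cat >> h.py <<'E'
HUB=np.array([.584,-.150,0]); YAW=np.radians(20)
ex=np.array([np.cos(YAW),np.sin(YAW),0]); ey=np.array([-ex[1],ex[0],0]); ez=np.array([0,0,1.])
def S(x,y,z): return HUB+x*ex+y*ey+z*ez
def toS(p): d=np.asarray(p)-HUB; return np.array([d@ex,d@ey,d[2]])
def st():
    s=sense(); R=np.array(s["eef_rot"]); p=np.array(s["tcp_pos"])
    print("t",s["time_s"],"tcp",p,"stand",toS(p),"psi",np.degrees(np.arctan2(R[1,0],R[0,0])),"F",np.array(s["ft_force"]),"w",s["gripper_width"],"q",np.array(s["joint_positions"]))
    return p,R
def go(x,y,z): p,R=st(); print("delta tool",R.T@(S(x,y,z)-p))
E
python3 -m pendant '[35,0,0,-0.013,-6.81, 35,0,0,-0.013,-6.81, 35,0,0,-0.013,-6.81, 35,0,0,-0.013,-6.81, 35,0,0,-0.013,-6.81, 35,0,0,-0.013,-6.81, 35,0,0,-0.013,-6.81, 35,0,0,-0.013,-6.81, 35,0,0,-0.013,-6.81, 35,0,0,-0.013,-6.81]'
python3 -m pendant '[35,0,0,0,-6.81, 35,0,0,0,-6.81, 35,0,0,0,-6.81, 35,0,0,0,-6.81, 35,0,0,0,0]'
python3 -c "
from h import *
go(.111,.095,.33)"
```

```text
time_s: 0.93
tcp_pos: [0.1643, -0.6287, 0.3613]
eef_rot: [[0.12, 0.993, -0.0], [0.993, -0.12, 0.001], [0.001, -0.0, -1.0]]
ft_force: [-1.0, -0.3, 0.1]
gripper_width: 0.0302
time_s: 1.35
tcp_pos: [0.1644, -0.6287, 0.3607]
eef_rot: [[-0.345, 0.939, -0.0], [0.939, 0.345, 0.001], [0.001, 0.0, -1.0]]
ft_force: [0.3, 0.2, 0.7]
gripper_width: 0.0296
t 1.35 tcp [ 0.1644 -0.6287  0.3607] stand [-0.558  -0.3063  0.3607] psi 110.16436635865644 F [0.265  0.2345 0.6814] w 0.029602069174674422 q [ 1.4756  0.3116 -0.2735  1.2177  0.0828  1.6239  1.5709]
delta tool [0.3994 0.6702 0.0313]
```

```bash
python3 -m pendant '[35,0.02,0.0335,0,0, 35,0.02,0.0335,0,0, 35,0.02,0.0335,0,0, 35,0.02,0.0335,0,0, 35,0.02,0.0335,0,0, 35,0.02,0.0335,0,0, 35,0.02,0.0335,0,0, 35,0.02,0.0335,0,0, 35,0.02,0.0335,0,0, 35,0.02,0.0335,0,0]' | head -2
python3 -m pendant '[35,0.02,0.0335,0,0, 35,0.02,0.0335,0,0, 35,0.02,0.0335,0,0, 35,0.02,0.0335,0,0, 35,0.02,0.0335,0,0, 35,0.02,0.0335,0,0, 35,0.02,0.0335,0,0, 35,0.02,0.0335,0,0, 35,0.02,0.0335,0,0, 35,0.02,0.0335,0,0]' | head -2
python3 -m pendant '[35,0,0,0,0, 35,0,0,0,0]' >/dev/null
python3 - <<'E'
from h import *
go(.111,.095,.30)
c=camera("wrist"); cv2.imwrite("pics/w1.png",c["frame"]); import pickle; pickle.dump(c,open("w1.pkl","wb"))
E
```

```text
time_s: 2.18
tcp_pos: [0.4116, -0.3246, 0.3613]
time_s: 3.02
tcp_pos: [0.6582, -0.0227, 0.3609]
t 3.1833 tcp [ 0.6577 -0.0201  0.3597] stand [0.1137 0.0969 0.3597] psi 110.17794706309496 F [-0.3758 -0.1719  0.096 ] w 0.02956206366374261 q [ 0.5249  0.4122 -0.7848  1.1802  0.2854  1.6596  0.1614]
delta tool [-0.0021 -0.0026  0.0597]
```

View pics/w1.png

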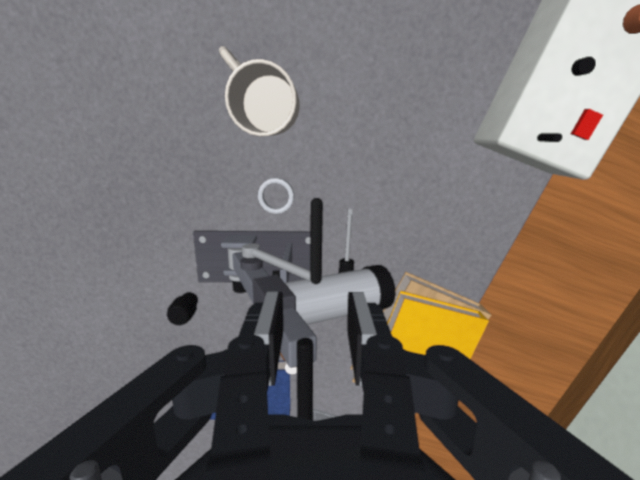

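The wrist view shows the toe bar running vertically, (316,200) to (316,282), parallel to the image's vertical as intended. The mug and ring are well clear.

Run:
```python
from h import *
import pickle
c=pickle.load(open("w1.pkl","rb")); g=c["frame"].max(2)
for v in (205,220,240,260,275):
    u=np.where(g[v,300:335]<50)[0]+300; print(v,u.min(),u.max(),toS(plane(c,u.mean(),v,.186)),toS(pt(c,u.mean(),v)))
print("ends",toS(plane(c,316,199,.186)),toS(plane(c,316,282,.186)))
g2=g[350:400,290:325]; u=np.where(g2[20]<50)[0]; print("grip",u+290, toS(plane(c,305,370,.263)),"end+y",toS(plane(c,305,340,.263)))
print("plate corner",toS(plane(c,195,231,.008)),toS(plane(c,197,281,.008)))
```

```text
205 311 321 [0.1138 0.1093 0.186 ] [0.1138 0.1107 0.1928]
220 311 321 [0.1138 0.0947 0.186 ] [0.1138 0.0963 0.1922]
240 312 321 [0.1144 0.0748 0.186 ] [0.1144 0.0766 0.1918]
260 311 320 [0.1136 0.054  0.186 ] [0.1135 0.0564 0.1922]
275 312 320 [0.1141 0.0379 0.186 ] [0.1141 0.0407 0.1924]
ends [0.1137 0.115  0.186 ] [0.1142 0.0302 0.186 ]
grip [298 299 300 301 302 303 304 305 306 307 308 309 310 311] [ 0.1051 -0.0148  0.263 ] end+y [0.1052 0.0142 0.263 ]
plate corner [-0.0674  0.0314  0.008 ] [-0.0728 -0.0507  0.008 ]
```

```bash
sed -i 's/^HUB=.*/HUB=np.array([.5875,-.151,0]); YAW=np.radians(20)/' h.py
python3 -m pendant '[35,-0.001,0,0.038,0, 35,-0.001,0,0.038,0, 35,-0.001,0,0.038,0, 35,0,0,0.038,0, 35,0,0,0.032,0, 28,0,0,0.006,0, 28,0,0,0,0, 28,0,0,0,0]'
python3 - <<'E'
from h import *
go(.1107,.096,.170)
a=.77-np.arange(0,2.76,.153); x=.0306+.115*np.sin(a); z=.1035+.115*np.cos(a)-.016
print(np.c_[.77-a[1:],np.diff(x),-np.diff(z),z[1:]])
E
```

```text
time_s: 3.9
tcp_pos: [0.6588, -0.0281, 0.1731]
eef_rot: [[-0.339, 0.941, 0.002], [0.941, 0.339, -0.001], [-0.001, 0.001, -1.0]]
ft_force: [1.0, 0.0, 0.6]
gripper_width: 0.0239
t 3.9 tcp [ 0.6588 -0.0281  0.1731] stand [0.109  0.0911 0.1731] psi 109.84340342948236 F [1.0272 0.0457 0.579 ] w 0.023904834401284797 q [ 0.562   0.4742 -0.7564  1.4821  0.331   1.3147  0.1236]
delta tool [0.0049 0.0017 0.0031]
[[ 0.153  -0.0135 -0.0112  0.1813]
 [ 0.306  -0.0151 -0.009   0.1903]
 [ 0.459  -0.0163 -0.0066  0.197 ]
 [ 0.612  -0.0171 -0.0041  0.2011]
 [ 0.765  -0.0175 -0.0014  0.2025]
 [ 0.918  -0.0175  0.0013  0.2012]
 [ 1.071  -0.0171  0.0039  0.1973]
 [ 1.224  -0.0163  0.0065  0.1909]
 [ 1.377  -0.0152  0.0089  0.182 ]
 [ 1.53   -0.0136  0.0111  0.1709]
 [ 1.683  -0.0118  0.013   0.1578]
 [ 1.836  -0.0097  0.0147  0.1431]
 [ 1.989  -0.0073  0.016   0.1271]
 [ 2.142  -0.0048  0.0169  0.1102]
 [ 2.295  -0.0021  0.0174  0.0928]
 [ 2.448   0.0005  0.0176  0.0752]
 [ 2.601   0.0032  0.0173  0.0579]
 [ 2.754   0.0058  0.0166  0.0413]]
```

```bash
python3 -m pendant '[28,0.005,-0.0115,-0.0082,0, 28,0,-0.0151,-0.009,0, 28,0,-0.0163,-0.0066,0, 28,0,-0.0171,-0.0041,0, 28,0,-0.0175,-0.0014,0, 28,0,-0.0175,0.0013,0, 28,0,-0.0171,0.0039,0, 28,0,-0.0163,0.0065,0, 28,0,-0.0152,0.0089,0, 28,0,-0.0136,0.0111,0]'
python3 -c "
from h import *
st(); cv2.imwrite('pics/s2.png',camera('side')['frame'][180:440,240:540])"
```

```text
time_s: 4.73
tcp_pos: [0.5102, -0.0764, 0.1724]
eef_rot: [[-0.341, 0.94, 0.006], [0.94, 0.341, -0.003], [-0.005, 0.004, -1.0]]
ft_force: [0.3, 0.1, -0.3]
gripper_width: 0.024
t 4.7333 tcp [ 0.5102 -0.0764  0.1724] stand [-0.0471  0.0965  0.1724] psi 109.95718502137943 F [ 0.254   0.092  -0.3442] w 0.023977019172150844 q [ 0.846   0.1292 -0.797   1.8404  0.102   1.2063  0.3656]
```

View pics/s2.png

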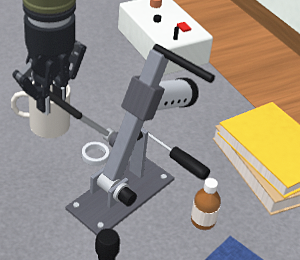

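The toe bar is caged in the fingers at crop (60,100), and the leg is past centre on the -x side. Now I lower it.

```bash
python3 -m pendant '[28,0,-0.0118,0.013,0, 28,0,-0.0097,0.0147,0, 28,0,-0.0073,0.016,0, 28,0,-0.0048,0.0169,0, 28,0,-0.0021,0.0174,0, 28,0,0.0005,0.0176,0, 28,0,0.0032,0.0173,0, 28,0,0.0058,0.0146,0, 40,0,0,0,0, 40,0,0,0,0]'
python3 -c "
from h import *
st(); cv2.imwrite('pics/s3.png',camera('side')['frame'][180:440,240:540])"
```

```text
time_s: 5.62
tcp_pos: [0.4857, -0.0845, 0.043]
eef_rot: [[-0.343, 0.94, 0.002], [0.94, 0.343, -0.0], [-0.001, 0.002, -1.0]]
ft_force: [-0.4, 0.6, -0.4]
gripper_width: 0.0338
t 5.6167 tcp [ 0.4857 -0.0845  0.043 ] stand [-0.0729  0.0973  0.043 ] psi 110.0300913937837 F [-0.3752  0.6009 -0.4056] w 0.03380992239349434 q [ 0.8171  0.2524 -0.7614  2.0162  0.2136  0.95    0.2962]
```

View pics/s3.png

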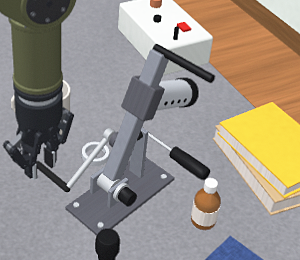

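```bash
python3 -m pendant '[45,0,0,-0.02,0, 45,0,0,-0.03,0, 45,0,0,-0.04,0, 45,0,0,-0.04,0, 45,0,0,-0.04,0, 45,0,0,-0.04,0, 45,0,0,-0.04,0, 45,0,0,-0.04,0, 45,0,0,-0.04,0, 45,0,0,-0.03,0]' | head -2
python3 - <<'E'
from h import *
go(.102,-.062,.37)
c=camera('side'); Q=cloud(c); g=c["frame"].max(2)
cv2.imwrite('pics/s4.png',c['frame'][180:440,240:540])
print("expected toe",.0306+.115*np.sin(-2.13),.08,.1035+.115*np.cos(-2.13))
m=np.zeros(g.shape,bool); m[310:375,235:318]=1; m&=(g<60)&(Q[...,2]>.02)&(Q[...,2]<.08)
X=Q[m]; print(len(X), toS(np.nanmedian(X,0)), [toS(x) for x in (X[X[:,1].argmin()],X[X[:,1].argmax()])])
E
```

```text
time_s: 6.5
tcp_pos: [0.4843, -0.0839, 0.4071]
t 6.5 tcp [ 0.4843 -0.0839  0.4071] stand [-0.074   0.0983  0.4071] psi 110.01843470877921 F [ 0.9648 -0.3076 -0.0211] w 0.03891725361591251 q [ 0.9224 -0.0316 -0.7748  1.4963 -0.0194  1.6618  0.4954]
delta tool [-0.1602  0.1758  0.0387]
expected toe -0.06688295161536054 0.08 0.04249119617336134
264 [-0.0679  0.0699  0.0457] [array([-0.0695,  0.0309,  0.0423]), array([-0.0663,  0.1137,  0.0461])]
```

View pics/s4.png

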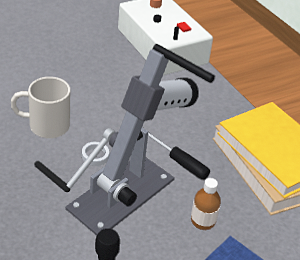

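The leg lies fully down: toe measured at x -0.068, z 0.046 (surface), against -0.067 and 0.042 (axis) expected. Nothing else has moved. Next I go above the grip bar.

```bash
python3 -m pendant '[60,-0.0267,0.0293,0,0, 60,-0.0267,0.0293,0,0, 60,-0.0267,0.0293,0,0, 60,-0.0267,0.0293,0,0, 60,-0.0267,0.0293,0,0, 60,-0.0267,0.0293,0,0, 60,0,0,0.02,0, 60,0,0,0.02,0, 60,0,0,0,0]' | head -2
python3 - <<'E'
from h import *
go(.102,-.062,.245)
c=camera('wrist'); cv2.imwrite('pics/w5.png',c['frame']); g=c["frame"].max(2)
P=cloud(c); Z=P[...,2]; m=(abs(Z-.267)<.012)&(g<50)
v,u=np.where(m); X=P[m]; Y=np.array([toS(p) for p in X]); k=(Y[:,1]<-.02)&(Y[:,1]>-.11)&(abs(Y[:,0]-.102)<.03)
print(k.sum(),np.median(Y[k],0),np.percentile(Y[k],[2,98],axis=0))
E
```

```text
time_s: 7.3
tcp_pos: [0.7038, -0.1752, 0.3571]
t 7.3 tcp [ 0.7038 -0.1752  0.3571] stand [ 0.101  -0.0625  0.3571] psi 110.0265601398249 F [-1.0005  0.1224 -1.4449] w 0.05136978230803978 q [ 0.6216  0.5778 -0.7646  0.9625  0.3901  1.7328  0.3581]
delta tool [0.     0.0015 0.1121]
1756 [ 0.1014 -0.055   0.2695] [[ 0.0957 -0.0932  0.2659]
 [ 0.1075 -0.0214  0.2713]]
```

View pics/w5.png

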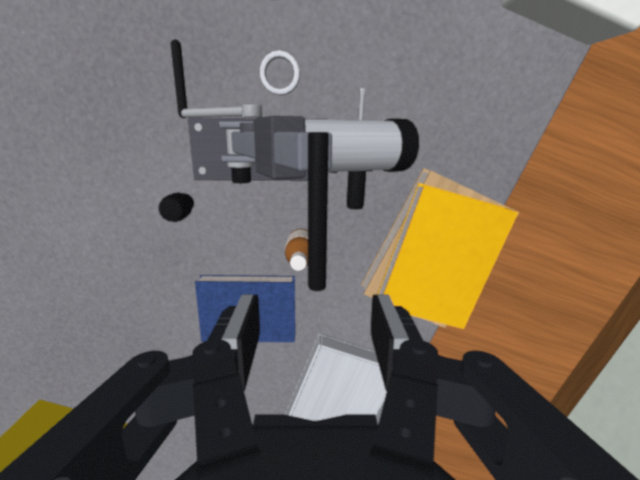

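The grip bar runs (317,135)–(317,288), centred between the jaws, and measures x 0.1014. I descend and grip.

```bash
python3 -m pendant '[60,0,0.0005,0.035,0, 60,0,0,0.035,0, 60,0,0,0.03,0, 60,0,0,0.012,0, 60,0,0,0,0, 25,0,0,0,0, 5,0,0,0,0, 5,0,0,0,0, 5,0,0,0,0, 5,0,0,0,0]' 25
python3 - <<'E'
from h import *
st()
a=.42-np.arange(0,.4201,.042); x=.25*np.sin(a); z=.25*np.cos(a); print(np.c_[a[1:],np.diff(x),-np.diff(z)])
E
```

```text
time_s: 8.18
tcp_pos: [0.705, -0.1751, 0.2529]
eef_rot: [[-0.342, 0.94, 0.002], [0.94, 0.342, -0.002], [-0.002, 0.002, -1.0]]
ft_force: [-3.1, 0.3, 5.4]
gripper_width: 0.0127
t 8.1833 tcp [ 0.705  -0.1751  0.2529] stand [ 0.1021 -0.0629  0.2529] psi 109.96952421918655 F [-3.0917  0.303   5.3689] w 0.012700376680263532 q [ 0.6749  0.584  -0.7634  1.1737  0.3931  1.5237  0.3311]
[[ 0.378  -0.0097 -0.0041]
 [ 0.336  -0.0098 -0.0037]
 [ 0.294  -0.01   -0.0033]
 [ 0.252  -0.0101 -0.0028]
 [ 0.21   -0.0102 -0.0024]
 [ 0.168  -0.0103 -0.002 ]
 [ 0.126  -0.0104 -0.0015]
 [ 0.084  -0.0104 -0.0011]
 [ 0.042  -0.0105 -0.0007]
 [-0.     -0.0105 -0.0002]]
```

The width of 12.7 mm and the 5 N upward push don't fit a clean grip, so I look from close by.

Run:
```python
from h import *
c=camera('side'); cv2.imwrite('pics/s6.png',cv2.resize(c['frame'][170:320,340:500],None,fx=4,fy=4,interpolation=cv2.INTER_CUBIC)); st()
```

```text
t 8.2333 tcp [ 0.705  -0.1752  0.2529] stand [ 0.1021 -0.0629  0.2529] psi 109.96508113441656 F [-3.2693  0.5967  6.6132] w 0.012777193149844891 q [ 0.6749  0.5839 -0.7634  1.1737  0.3931  1.5237  0.3311]
```

View pics/s6.png

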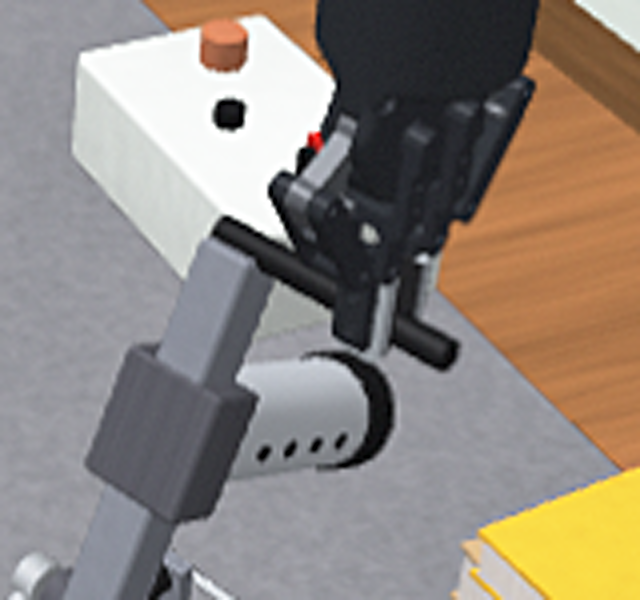

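The pads straddle the bar, but near the tips. I open slightly, go lower and re-grip.

```bash
python3 -m pendant '[35,0,0,0,0, 35,0,0,0,0, 35,0,0,0,0]' 30
python3 -m pendant '[35,0,0,0.005,0, 35,0,0,0.004,0, 35,0,0,0,0, 35,0,0,0,0]' 30
python3 -m pendant '[5,0,0,0,0, 5,0,0,0,0, 5,0,0,0,0, 5,0,0,0,0, 5,0,0,0,0]' 30
```

```text
time_s: 8.48
tcp_pos: [0.7051, -0.1748, 0.2499]
eef_rot: [[-0.342, 0.94, 0.001], [0.94, 0.342, -0.0], [-0.0, 0.001, -1.0]]
ft_force: [0.7, 0.3, 0.2]
gripper_width: 0.0299
time_s: 8.82
tcp_pos: [0.7044, -0.175, 0.2395]
eef_rot: [[-0.342, 0.94, -0.001], [0.94, 0.342, 0.0], [0.001, -0.001, -1.0]]
ft_force: [-0.3, 0.1, 0.1]
gripper_width: 0.0295
time_s: 9.23
tcp_pos: [0.7048, -0.1749, 0.2404]
eef_rot: [[-0.342, 0.94, 0.0], [0.94, 0.342, -0.0], [-0.0, 0.0, -1.0]]
ft_force: [0.6, 0.3, -1.0]
gripper_width: 0.0132
```

Clean grip now, with little side force. I bring the column upright along the arc, starting gently.

```bash
python3 -m pendant '[5,0,-0.0048,-0.0021,0, 5,0,-0.0049,-0.002,0, 5,0,-0.0049,-0.0019,0, 5,0,-0.0049,-0.0018,0, 5,0,-0.005,-0.0017,0, 5,0,-0.005,-0.0016,0, 5,0,-0.005,-0.0014,0, 5,0,-0.0051,-0.0014,0, 5,0,-0.0051,-0.0012,0, 5,0,-0.0051,-0.0012,0]' 30
python3 -m pendant '[5,0,-0.0051,-0.0011,0, 5,0,-0.0052,-0.0009,0, 5,0,-0.0052,-0.0008,0, 5,0,-0.0052,-0.0007,0, 5,0,-0.0052,-0.0006,0, 5,0,-0.0052,-0.0005,0, 5,0,-0.0052,-0.0004,0, 5,0,-0.0053,-0.0003,0, 5,0,-0.0052,-0.0001,0, 5,0,-0.0053,-0.0001,0]' 30
python3 -m pendant '[5,0,0,0,0, 5,0,0,0,0, 5,0,0,0,0]' 30
python3 - <<'E'
from h import *
import pickle
st(); c=camera('side'); cv2.imwrite('pics/s7.png',c['frame'][150:450,230:550]); pickle.dump(c,open("s7.pkl","wb")); t=camera('top'); pickle.dump(t,open("t7.pkl","wb"))
E
```

```text
time_s: 10.07
tcp_pos: [0.6579, -0.1917, 0.2577]
eef_rot: [[-0.342, 0.94, 0.002], [0.94, 0.342, 0.0], [-0.001, 0.001, -1.0]]
ft_force: [3.5, 1.3, 2.3]
gripper_width: 0.013
time_s: 10.9
tcp_pos: [0.6081, -0.2096, 0.2621]
eef_rot: [[-0.342, 0.94, -0.001], [0.94, 0.342, 0.0], [0.001, -0.001, -1.0]]
ft_force: [1.9, 3.0, -0.3]
gripper_width: 0.0127
time_s: 11.15
tcp_pos: [0.6086, -0.2094, 0.262]
eef_rot: [[-0.342, 0.94, -0.001], [0.94, 0.342, 0.0], [0.001, -0.001, -1.0]]
ft_force: [0.3, 3.8, 4.6]
gripper_width: 0.0132
t 11.15 tcp [ 0.6086 -0.2094  0.262 ] stand [-0.0001 -0.0621  0.262 ] psi 110.01736782105176 F [0.2621 3.7742 4.6106] w 0.013152128463281225 q [ 0.8873  0.3985 -0.8011  1.3991  0.2838  1.4629  0.4447]
```

View pics/s7.png

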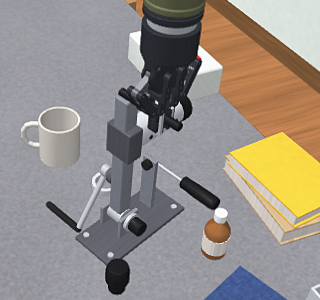

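The column looks upright in the grip, leg down. I check tilt, toe and bystanders numerically.

Run:
```python
from h import *
import pickle
c=pickle.load(open("s7.pkl","rb")); P=cloud(c); D=P-HUB; A=np.stack([D@ex,D@ey,D[...,2]],-1)
m=(abs(A[...,1])<.008)&(A[...,2]>.09)&(A[...,2]<.26)&(abs(A[...,0]+.013)<.008)
X=A[m]; f=np.polyfit(X[:,2],X[:,0],1)
r=X[:,0]-np.polyval(f,X[:,2]); k=abs(r)<.003; f=np.polyfit(X[k,2],X[k,0],1); print("-x face",k.sum(),"tilt",f[0],"x at hub",np.polyval(f,.035))
g=c["frame"].max(2); a=-1.71-.42+.42
ex_=.115*np.sin(.35-2.9),.11+.115*np.cos(.35-2.9); print("expected toe",ex_)
m=(g<60)&(abs(A[...,1]-.08)<.04)&(A[...,2]<.08)&(A[...,2]>.004)&(A[...,0]<-.02)&(A[...,0]>-.12); print("toe",m.sum(),np.median(A[m],0))
t=pickle.load(open("t7.pkl","rb")); t0=pickle.load(open("top0.pkl","rb"))
d=(cv2.absdiff(t["frame"],t0["frame"]).max(2)>40).astype(np.uint8)
for n,(u,v,r) in dict(eye=(461,274,11),bottle=(459,191,10),mug=(310,261,20),ring=(362,240,12),book=(512,212,35),sdr=(360,188,9)).items(): print(n,d[v-r:v+r,u-r:u+r].sum())
```

```text
-x face 611 tilt -0.006842885376860767 x at hub -0.011294641361996781
expected toe (np.float64(-0.06413362750001296), np.float64(0.014543843447949456))
toe 226 [-0.0654  0.0749  0.0182]
eye 0
bottle 61
mug 0
ring 0
book 4312
sdr 0
```

```bash
python3 - <<'E'
from h import *
import pickle
a=pickle.load(open("side0.pkl","rb"))["frame"];b=pickle.load(open("s7.pkl","rb"))["frame"]
d=(cv2.absdiff(a,b).max(2)>40)
for n,(u,v,w,h) in dict(book=(470,460,60,20),bottle=(446,385,16,25),sdr=(430,344,20,15),eye=(347,426,13,17)).items(): print(n,d[v-h:v+h,u-w:u+w].sum())
E
python3 -m pendant '[5,0,0,0,0, 5,0,0,0,0, 5,0,0,0,0, 5,0,0,0,0]' 30
python3 -c "
from h import *
st(); order.job_done()"
```

```text
book 0
bottle 0
sdr 0
eye 0
time_s: 11.58
tcp_pos: [0.6089, -0.2093, 0.262]
eef_rot: [[-0.342, 0.94, -0.0], [0.94, 0.342, 0.001], [0.001, -0.0, -1.0]]
ft_force: [-0.1, 4.9, 3.9]
gripper_width: 0.013
t 11.5833 tcp [ 0.6089 -0.2093  0.262 ] stand [ 0.0002 -0.0621  0.262 ] psi 110.02785849216855 F [-0.0708  4.9314  3.943 ] w 0.013016857802166375 q [ 0.887   0.3987 -0.801   1.3988  0.2837  1.4625  0.4447]
the job is handed in; nothing more can be done
```

The prop leg is fully down and the column is upright, held by the grip bar at 30 N. I handed the job in at 11.6 s with the gripper still closed; it reports no verdict.

I carried the toe loosely between the fingers over centre and down to its stop, with the column still on its rest. Then I gripped the bar and raised the column along its arc. My first grip caught the bar near the fingertips, so I opened, went 9 mm lower and gripped again before lifting.

**Last checks:**
- **Column:** tilt measured -0.007 rad, within what the camera can resolve of upright.
- **Leg:** toe at x -65 mm and surface height 18 mm, against -64 mm and 14.5 mm (axis) expected for fully down.
- **Grip and force:** the opening read about 13 mm on the 14 mm bar. The force on the tool was about 6 N.
- **Other things on the desk:** the top view showed no change at the eyepiece, mug, ring or screwdriver, but differed at the book and slightly at the bottle. I put that down to the arm covering them, since the side view showed no change at either.

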